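Lock the lifting handle into the steamer lid

TASK

The lid of the steel steamer has no handle: take the lid lifter with the straight wooden crossbar out of its tumbler, put its T-foot down through the slot in the middle of the lid until its round collar rests on the lid, then give it a quarter turn so that the crossbar lies square across the slot and the lifter is locked in. Leave it standing there, and do not move the stopper with the round wooden ball knob that stands in the other tumbler.

Things in the scene. Friction and masses are not known exactly. Their poses are not given: they have to be found in the camera images.
- lifter_grip (a point): Lid lifter (0.13 to 0.25 kg, loose, upright in a steel tumbler): centre of its dark wooden crossbar, 70 mm long (x), 16 wide (y), 18 high (z, up); grip it across the 16 mm. Straight below, a 12 mm post leads to a round steel collar, 78 mm across, 4 thick, its underside 43 mm below this point, resting on the tumbler's rim (68 mm wide, 100 mm high). Lift straight up.
- lifter_foot (a point): Centre of the lifter's T-foot, 62 mm straight below the crossbar's centre, hidden inside the tumbler at first: a steel bar 50 mm long (x, parallel to the crossbar), 10 wide (y), 10 high (z), on a 10 mm shank; its top is 14 mm below the collar's underside. A half turn gives the same shape.
- slot (a point): Slot in the lid of the steamer, a fixed round steel pot 210 mm across with two ear handles. Point: slot centre, level with the lid's top, 104 mm above the counter. Slot 70 mm long (x), 26 wide (y), z up, right through a square plate 110 mm wide, 5 thick; 85 mm free below. Collar down on the lid: crossbar centre 43 mm above this point, foot 9 mm clear below, free to turn either way.
- stopper_knob (a point): Centre of the wooden ball knob (34 mm across) of a stopper with a like collar, standing in a second tumbler of the same kind. Not to be moved. Which of the two tumblers is nearer the steamer varies.

How it is judged:
On the way:
1. the T-foot is down through the slot, the crossbar still along the slot (z of lifter_grip in the frame of slot below 0.053 m and horizontal distance between lifter_grip and slot below 0.02 m and angle between the x axis of lifter_grip and the x axis of slot, either way round below 0.45 rad), for 0.1 s.
At the end, for the whole second after the job is handed in: The lifter stands upright (within 7 degrees) and still in the slot, its collar resting on the lid (crossbar centre less than 48 mm above the slot's centre, within 20 mm of it sideways), the crossbar within 20 degrees of square to the slot, and the stopper's knob is within 30 mm of where it started (z of lifter_grip in the frame of slot below 0.048 m and horizontal distance between lifter_grip and slot below 0.02 m and angle between the x axis of lifter_grip and the x axis of slot, either way round above 1.22 rad and angle between lifter_grip's own z axis and vertical below 0.12 rad and linear speed of lifter below 0.02 m/s and distance of stopper_knob from where it was at the start of the episode below 0.03 m); the robot touches nothing.
It fails at once if the stopper with the ball knob is moved by more than 30 mm (distance of stopper_knob from where it was at the start of the episode above 0.03 m).
It also fails if it takes over 43 s, if anything falls off the work surface, if the arm or the gripper's body presses on something with over 40 N, if the wrist force passes 120 N, or if a joint passes its speed limit or range.

ROBOT

A 6-joint arm with a two-finger parallel gripper is mounted at the origin on the work surface. World frame = base frame: x ahead of the robot, y to its left, z up, the work surface at z = 0. Lengths are in m, angles in rad, forces in N, time in s.
With the tool pointing down it reaches from about 0.425 to 0.95 m from the base axis. Payload 3.5 kg.
Tool frame: the origin (TCP) lies at the very end of the fingers, on their centre line; the grasp point (between the pads) lies behind it (ctrl.grasp_offset is the z of the grasp point in the tool frame, in m); z points along the fingers, x is the direction in which the jaws open and shut, and the axes are right-handed (so a half turn about z gives the same grasp; the last joint's range is limited). The gripper opens to 85 mm and grips with 20 to 120 N. Pads are 22 mm wide; open, the fingers measure 114 mm over their backs; the gripper's body (76 mm by 85 mm) begins 54 mm behind the grasp point. The pads swing forward as they close: fully open they stand 13 mm farther back than shut.
Start: joints at [-1.308, 0.286, 1.577, -0, 1.279, -0.15], TCP at [0.271, -0.618, 0.231] pointing down, gripper open.
Joint ranges: [-2.77, 2.77], [-0.9, 2.22], [0.21, 2.48], [-1.53, 4.67], [0.24, 2.81], [-2.84, 2.84]. Speed limits (rad/s): [2.79, 2.79, 3.14, 3.14, 3.14, 3.14].

INTERFACE

Orientations are given as a unit quaternion [x, y, z, w].
In Python, from plant import ctrl gives the robot as it stands.
- The arm moves only by the shell command python3 -m jog 'ROWS' [FORCE]. ROWS is JSON, a list of rows, each an object with "grip": the closure, from 0 (fully open) to 1 (shut); "xyz": the shift along the tool's x, y, z in m, a list of three; "dr": the turn, a rotation vector about the tool's x, y, z in rad, a list of three. A call has 1 to 12 rows; each row is the pose to reach, as a shift and turn from the pose commanded when the call began, along the tool's axes at that moment; what a row does not reach only later rows make up. A row lasts 1/12 s, in which the tool goes at most 41.7 mm and 7.16 degrees, less where a joint would pass 70% of its speed; a pose out of reach is approached as far as the arm can. A call with a gripper value outside its range is refused whole. The fingers move at their own pace and stop on an object; FORCE is the grip in N (left out, the last holds). Time passes only in rows, so rows that repeat a pose let the fingers close. It gives the time, the measured TCP pose, the force and the opening at its end, in the units of the state.
- ctrl.get_state(): the state, without advancing time (a new reading comes with each control period).
- ctrl.read_camera(name): name is "scene" or "top" or "wrist"; returns the picture (400x640x3 uint8, red, green, blue); there is no depth.
- ctrl.get_calibration(name): a dict with "mtx" (3x3 intrinsics, pixels), "k1" (the pictures are not rectified: a ray, as slopes to the right and down, at radius r is drawn at 1 + k1 r^2 times it, then the intrinsics apply), "R" (3x3) and "t" (3): a world point X has camera coordinates R X + t; the wrist camera has in their place "hand_eye" (4x4, takes a point from camera to tool coordinates, whose origin is the TCP and whose axes are the tool frame's). Camera axes: x right, y down, z forward; pixel columns grow to the right and rows downward; lengths in m; the calibration is good to about 2 mm. A picture is of the moment at which its call begins: read the wrist's pose just before it. get_calibration takes no time and is no camera call.
- ctrl.sign_off(): hands the job in, once; it reports no verdict.
The state is a dict: "time": time; "qpos": joint angles; "dq": joint speeds; "joint_efforts": joint torques, N m; "eef_pos": TCP position; "tcp_rot": TCP orientation; "contact_force": force on the tool from outside, world axes, zero at the start; "wrist_torque": the same for the moment, N m; "opening": opening from 0.0 (shut) to 1.0 (fully open).
Only numpy, scipy, OpenCV 4.12 (cv2) and the standard library are available. Lean on these libraries where they do the work, as an engineer would, in place of code of your own. Each camera call takes 0.05 s, during which the arm holds its last target.

## Working session

There is one attempt and no reset: what is moved stays moved. The work goes in short steps, Python scripts to look and compute and a shell command to move; the robot and the scene stay as the last step left them, time stands still between calls to the robot, and variables do not carry over. Pictures are saved under pics/ and viewed, and the job is handed in when it is done.

```bash
ls; mkdir -p pics; python3 - <<'E'
from plant import ctrl
import cv2
print(ctrl.get_state(), ctrl.grasp_offset)
for n in ["scene","top","wrist"]:
    im=ctrl.read_camera(n); cv2.imwrite(f"pics/{n}0.png",im[:,:,::-1])
    print(n,ctrl.get_calibration(n))
E
```

```text
pics
{'time': 0.0, 'qpos': array([-1.30796674e+00,  2.87162106e-01,  1.57816358e+00,  1.66957129e-05,
        1.27858295e+00, -1.49927143e-01]), 'dq': array([-0.00062487, -0.00040664,  0.00029178,  0.00172199,  0.00084259,
        0.00110456]), 'joint_efforts': array([ 7.54602988e-04, -4.05982232e+01, -2.92626214e+01, -8.76655804e-05,
        5.89592149e-03,  2.07410750e-06]), 'eef_pos': array([ 0.27067286, -0.61764805,  0.22995681]), 'tcp_rot': array([ 8.36997539e-01, -5.47205427e-01, -8.58397964e-04, -7.77282856e-04]), 'contact_force': array([-0.43910969,  0.37380676, -0.54044095]), 'wrist_torque': array([ 0.06809512, -0.01303831,  0.0373431 ]), 'opening': 1.0036304160034064} -0.0187
scene {'mtx': array([[520.64709903,   0.        , 318.82628007],
       [  0.        , 520.64709903, 200.65471508],
       [  0.        ,   0.        ,   1.        ]]), 'k1': -0.15142459084936286, 'R': array([[ 0.71793001,  0.69609898,  0.0047668 ],
       [ 0.59290487, -0.60788283, -0.52814986],
       [-0.36474692,  0.38200089, -0.8491378 ]]), 't': array([-0.42097828, -0.22011798,  1.1976754 ])}
top 
[... 243 characters left out ...]

       [-0.99146435, -0.02059431, -0.12874131],
       [ 0.12863658,  0.00633732, -0.99167155]]), 't': array([0.06224817, 0.55298754, 0.78315868])}
wrist {'mtx': array([[331.23220907,   0.        , 318.085696  ],
       [  0.        , 331.23220907, 201.9580114 ],
       [  0.        ,   0.        ,   1.        ]]), 'k1': -0.018622041386235123, 'hand_eye': array([[ 9.99999609e-01,  2.77673129e-04,  8.39711227e-04,
        -8.88961999e-04],
       [-4.86159035e-04,  9.65710348e-01,  2.59621432e-01,
        -6.53837577e-02],
       [-7.38827925e-04, -2.59621739e-01,  9.65710105e-01,
        -1.42702838e-01],
       [ 0.00000000e+00,  0.00000000e+00,  0.00000000e+00,
         1.00000000e+00]])}
```

View pics/scene0.png

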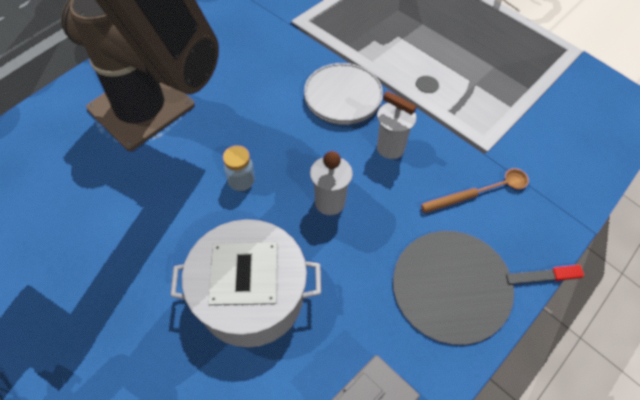

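View pics/top0.png

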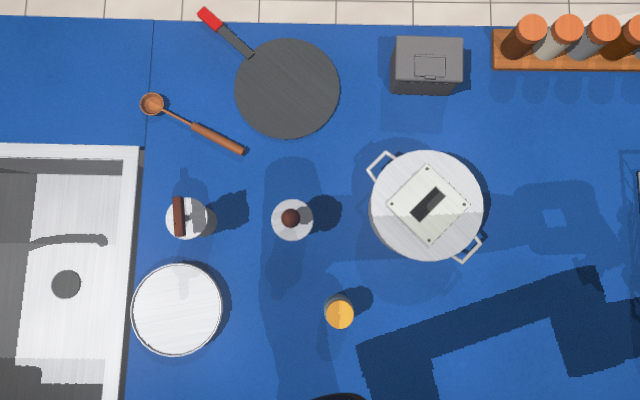

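View pics/wrist0.png

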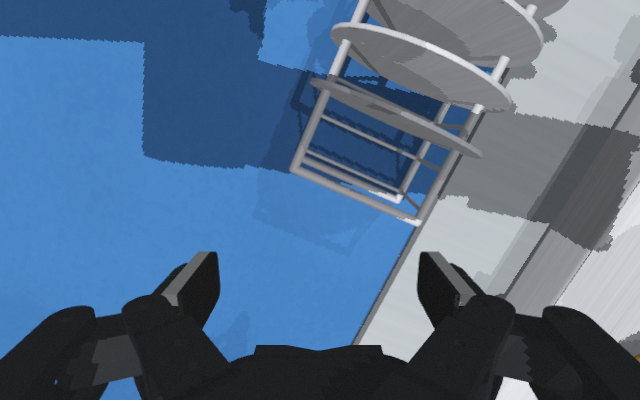

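The scene picture shows the crossbar at about (399,103), the ball knob at (331,160) and the slot at (244,272). In the top picture they are at (178,216), (290,218) and (428,205). The wrist picture shows a tall rack near the start pose, and none of the parts. Next I'll measure the points.

```bash
cat > h.py <<'E'
import numpy as np, cv2
from plant import ctrl
from scipy.spatial.transform import Rotation as Ro
def cam(n,st=None):
    c=ctrl.get_calibration(n); K=c['mtx'];D=np.array([c['k1'],0,0,0.])
    if n=='wrist':
        T=np.eye(4);T[:3,:3]=Ro.from_quat(st['tcp_rot']).as_matrix();T[:3,3]=st['eef_pos']
        W=T@c['hand_eye']; return K,D,W[:3,:3],W[:3,3]
    return K,D,c['R'].T,-c['R'].T@c['t']
def ray(C,px):
    K,D,R,o=C
    u=cv2.undistortPoints(np.array(px,float).reshape(-1,1,2),K,D).reshape(-1,2)
    return o,np.c_[u,np.ones(len(u))]@R.T
def plane(C,px,z):
    o,d=ray(C,px); return o+d*((z-o[2])/d[:,2])[:,None]
def proj(C,X):
    K,D,R,o=C
    return cv2.projectPoints(np.array(X,float).reshape(-1,1,3),R.T,-R.T@o,K,D)[0].reshape(-1,2)
def tri(obs):
    A=np.zeros((3,3));b=np.zeros(3);L=[]
    for C,px in obs:
        o,d=ray(C,[px]);d=d[0]/np.linalg.norm(d[0]);P=np.eye(3)-np.outer(d,d);A+=P;b+=P@o;L.append((P,o))
    X=np.linalg.solve(A,b);return X,[1e3*np.linalg.norm(P@(X-o)) for P,o in L]
def comps(mask,roi):
    x0,y0,x1,y1=roi;m=np.zeros(mask.shape,np.uint8);m[y0:y1,x0:x1]=mask[y0:y1,x0:x1]*255
    return sorted(cv2.findContours(m,cv2.RETR_EXTERNAL,cv2.CHAIN_APPROX_NONE)[0],key=cv2.contourArea)[-1]
E
python3 - <<'E'
from h import *
S=cv2.imread('pics/scene0.png');T=cv2.imread('pics/top0.png')
CS,CT=cam('scene'),cam('top')
def wood(im):
    i=im.astype(int);return (i[...,2]-i[...,0]>18)&(i[...,2]<180)
def dark(im): return im.max(2)<70
obs={}
for name,f,rs,rt,z in [('bar',wood,(375,85,425,118),(165,190,195,245),.143),('knob',wood,(318,148,345,172),(275,203,305,233),None),('slot',dark,(225,245,265,300),(400,175,455,225),.104)]:
    cs,ct=comps(f(S),rs),comps(f(T),rt)
    rs_,rt_=cv2.minAreaRect(cs),cv2.minAreaRect(ct)
    print(name,rs_,rt_,'tri',tri([(CS,rs_[0]),(CT,rt_[0])]))
    if z:
        for C,r in((CS,rs_),(CT,rt_)):
            b=cv2.boxPoints(r);m=[(b[i]+b[(i+1)%4])/2 for i in range(4)]
            a,c=(m[0],m[2]) if np.linalg.norm(m[0]-m[2])>np.linalg.norm(m[1]-m[3]) else (m[1],m[3])
            p=plane(C,[a,c,r[0]],z);print('  ends',p[:2].round(4).tolist(),'len',np.linalg.norm(p[0]-p[1]),'ang',np.degrees(np.arctan2(*(p[1]-p[0])[1::-1])),'c',p[2])
for n,C in(('S',CS),('T',CT)): print(n,C[3])
E
```

```text
bar ((399.0000305175781, 102.00000762939453), (33.09380340576172, 10.733125686645508), 26.56505012512207) ((177.07081604003906, 216.06195068359375), (38.44797897338867, 8.514431953430176), 86.18592071533203) tri (array([0.49833145, 0.31714006, 0.14513232]), [np.float64(0.6917157402939749), np.float64(0.691715740294035)])
  ends [[0.4634, 0.3127, 0.143], [0.5299, 0.3237, 0.143]] len 0.06743980095671484 ang 9.333093623288308 c [0.49697584 0.31818607 0.143     ]
  ends [[0.5326, 0.323, 0.143], [0.4656, 0.314, 0.143]] len 0.06761014777120293 ang -172.40187053910157 c [0.49892071 0.31848274 0.143     ]
knob ((332.0000305175781, 159.5), (14.849241256713867, 14.849241256713867), 45.0) ((288.5, 218.0), (16.0, 13.0), 90.0) tri (array([0.49931315, 0.12354733, 0.1427154 ]), [np.float64(0.329162847466473), np.float64(0.329162847466457)])
slot ((243.0, 272.5), (35.0, 12.0), 90.0) ((427.0000305175781, 203.99998474121094), (11.31370735168457, 33.941123962402344), 45.0) tri (array([ 0.53388808, -0.12886028,  0.10319754]), [np.float64(0.027091773357261765), np.float64(0.0270917733571623)])
  ends [[0.5099, -0.1074, 0.104], [0.5576, -0.15, 0.104]] len 0.06400453828975657 ang -41.78877191226682 c [ 0.53420582 -0.12904973  0.104     ]
  ends [[0.5567, -0.1511, 0.104], [0.5111, -0.1063, 0.104]] len 0.06392265188164711 ang 135.52140344861579 c [ 0.53381106 -0.12862653  0.104     ]
S [ 0.86959038 -0.29827646  0.90274289]
T [0.44620251 0.06865899 0.84805474]
```

```bash
python3 - <<'E'
from h import *
C=cam('wrist',ctrl.get_state())
print(C[3]);print(plane(C,[(295,168),(420,222),(402,198)],0.0).round(3))
print('knob/bar predictions');
from h import Ro
s=ctrl.get_state();R=Ro.from_quat(s['tcp_rot']).as_matrix();print(R.round(3))
for tgt in([.35,-.42,.30],[.46,-.10,.30],[.498,.318,.30]): print(R.T@(np.array(tgt)-s['eef_pos']))
E
```

```text
[ 0.33027098 -0.59101025  0.37293747]
[[ 0.264 -0.591  0.   ]
 [ 0.264 -0.751  0.   ]
 [ 0.282 -0.718  0.   ]]
knob/bar predictions
[[ 0.401 -0.916 -0.001]
 [-0.916 -0.401  0.002]
 [-0.002 -0.    -1.   ]]
[-0.14948399 -0.15203826 -0.06946262]
[-0.39847949 -0.38116914 -0.06893345]
[-0.76612697 -0.58366055 -0.06818786]
```

The dark frame under the tool in the wrist picture is a wire dish rack with upright plates, so I'll go up first and then across. On the way I'll stop above the slot for a closer look.

```bash
python3 -m jog '[{"grip":0,"xyz":[0,0,-0.035],"dr":[0,0,0]},{"grip":0,"xyz":[0,0,-0.07],"dr":[0,0,0]},{"grip":0,"xyz":[-0.35,-0.44,-0.07],"dr":[0,0,0]},{"grip":0,"xyz":[-0.34,-0.437,-0.07],"dr":[0,0,0]},{"grip":0,"xyz":[-0.34,-0.437,-0.07],"dr":[0,0,0]},{"grip":0,"xyz":[-0.34,-0.437,-0.07],"dr":[0,0,0]},{"grip":0,"xyz":[-0.34,-0.437,-0.07],"dr":[0,0,0]},{"grip":0,"xyz":[-0.34,-0.437,-0.07],"dr":[0,0,0]},{"grip":0,"xyz":[-0.34,-0.437,-0.07],"dr":[0,0,0]},{"grip":0,"xyz":[-0.34,-0.437,-0.07],"dr":[0,0,0]},{"grip":0,"xyz":[-0.34,-0.437,-0.07],"dr":[0,0,0]},{"grip":0,"xyz":[-0.34,-0.437,-0.07],"dr":[0,0,0]}]' 60
python3 - <<'E'
from h import *
s=ctrl.get_state();R=Ro.from_quat(s['tcp_rot']).as_matrix()
print(s['eef_pos'],s['qpos']);print(R.T@(np.array([.534,-.129,.30])-s['eef_pos']))
E
```

```text
time: 1.15
eef_pos: [0.4697, -0.2498, 0.3011]
tcp_rot: [0.837, -0.547, -0.0, -0.0]
contact_force: [0.3, 0.1, -0.2]
opening: 0.999
[ 0.46967909 -0.24983377  0.3011166 ] [-6.79699021e-01 -7.95656349e-02  1.84597345e+00  4.00793921e-05
  1.37532014e+00  4.78495708e-01]
[-0.08490187 -0.10737613  0.00112539]
```

```bash
python3 -m jog '[{"grip":0,"xyz":[-0.08,-0.1,0],"dr":[0,0,0]},{"grip":0,"xyz":[-0.08,-0.1,0],"dr":[0,0,0]},{"grip":0,"xyz":[-0.08,-0.1,0],"dr":[0,0,0]},{"grip":0,"xyz":[-0.08,-0.1,0],"dr":[0,0,0]},{"grip":0,"xyz":[-0.08,-0.1,0],"dr":[0,0,0]},{"grip":0,"xyz":[-0.08,-0.1,0],"dr":[0,0,0]}]'
python3 - <<'E'
from h import *
s=ctrl.get_state();im=ctrl.read_camera('wrist')[:,:,::-1];cv2.imwrite('pics/wslot.png',im)
import pickle;pickle.dump(s,open('wslot.pkl','wb'))
C=cam('wrist',s);print(s['eef_pos'],s['dq'].round(3),proj(C,[[.534,-.129,.104]]))
E
```

```text
time: 1.65
eef_pos: [0.5286, -0.1384, 0.3009]
tcp_rot: [0.837, -0.547, -0.0, 0.0]
contact_force: [-0.1, -0.5, 0.4]
opening: 1.002
[ 0.52863173 -0.138367    0.30093903] [-0.035 -0.003  0.002 -0.001  0.     0.001] [[312.49807803 169.48691938]]
```

View pics/wslot.png

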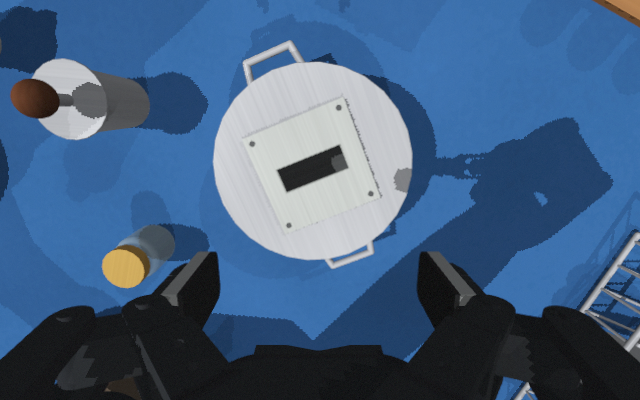

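The slot shows as a dark rectangle around (313,167), with a lit patch at its right end near (338,160). The prediction from the other two cameras was (312,169), which agrees. The stopper is at upper left, well clear. I'll measure the slot from its plate-coloured border so the lit patch counts too.

```bash
python3 - <<'E'
from h import *
import pickle
s=pickle.load(open('wslot.pkl','rb'));C=cam('wrist',s);im=cv2.imread('pics/wslot.png')
m=(im.max(2)<170)
c=comps(m,(270,138,355,196));r=cv2.minAreaRect(c)
m2=np.zeros(m.shape,np.uint8);cv2.drawContours(m2,[c],-1,255,-1)
g=cv2.cvtColor(im,cv2.COLOR_BGR2GRAY);print(r,cv2.contourArea(c))
b=cv2.boxPoints(r);P=plane(C,b,.104);print(P.round(4))
e=[np.linalg.norm(P[i]-P[(i+1)%4]) for i in range(4)];print('sides',np.round(e,4))
i=int(np.argmax(e));d=P[(i+1)%4]-P[i];print('centre',P.mean(0),'ang',np.degrees(np.arctan2(d[1],d[0])))
# plate
pm=(im.min(2)>195);pc=comps(pm,(235,85,390,240));pr=cv2.minAreaRect(pc)
Q=plane(C,cv2.boxPoints(pr),.104);print('plate',Q.mean(0),[np.linalg.norm(Q[i]-Q[(i+1)%4]) for i in range(4)],[np.degrees(np.arctan2(*(Q[(i+1)%4]-Q[i])[1::-1])) for i in range(2)])
z=cv2.resize(im[120:220,250:400],None,fx=5,fy=5,interpolation=0);cv2.polylines(z,[((b-[250,120])*5).astype(int)],True,(0,0,255));cv2.imwrite('pics/zslot.png',z)
E
```

```text
((312.3103332519531, 168.27584838867188), (25.625953674316406, 68.707275390625), 68.19859313964844) 1668.5
[[ 0.519  -0.094   0.104 ]
 [ 0.5693 -0.1435  0.104 ]
 [ 0.5512 -0.1626  0.104 ]
 [ 0.4995 -0.1126  0.104 ]]
sides [0.0706 0.0264 0.0719 0.0269]
centre [ 0.53474588 -0.12815357  0.104     ] ang 135.88294248165184
plate [ 0.53660602 -0.12729151  0.104     ] [np.float64(0.14976145620240672), np.float64(0.16010919039407953), np.float64(0.1688329130273762), np.float64(0.16020008571922104)] [np.float64(-66.2683305384811), np.float64(-153.11348699480885)]
```

View pics/zslot.png

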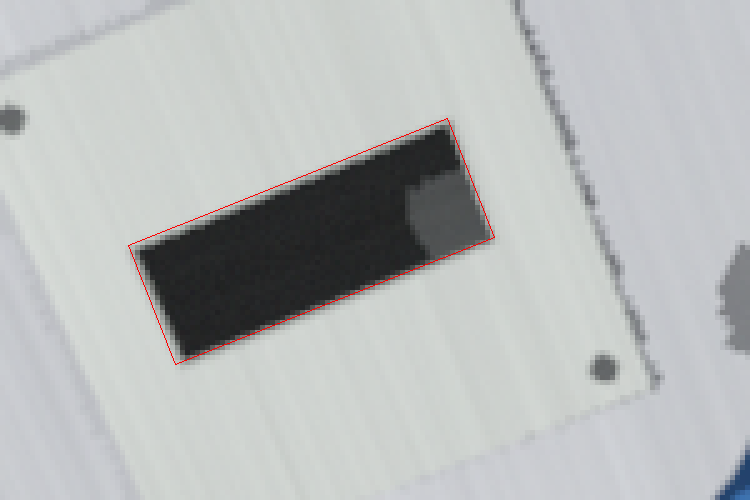

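The slot centre is (0.5345, -0.1285) with its axis at -44.2°. Its sides measure 71 x 26.5 mm against the given 70 x 26. Now I'll move over the lifter.

```bash
python3 -m jog '[{"grip":0,"xyz":[-0.43,-0.155,0],"dr":[0,0,0.265]},{"grip":0,"xyz":[-0.43,-0.155,0],"dr":[0,0,0.265]},{"grip":0,"xyz":[-0.43,-0.155,0],"dr":[0,0,0.265]},{"grip":0,"xyz":[-0.43,-0.155,0],"dr":[0,0,0.265]},{"grip":0,"xyz":[-0.43,-0.155,0],"dr":[0,0,0.265]},{"grip":0,"xyz":[-0.43,-0.155,0],"dr":[0,0,0.265]},{"grip":0,"xyz":[-0.43,-0.155,0],"dr":[0,0,0.265]},{"grip":0,"xyz":[-0.43,-0.155,0],"dr":[0,0,0.265]},{"grip":0,"xyz":[-0.43,-0.155,0],"dr":[0,0,0.265]},{"grip":0,"xyz":[-0.43,-0.155,0],"dr":[0,0,0.265]},{"grip":0,"xyz":[-0.43,-0.155,0],"dr":[0,0,0.265]},{"grip":0,"xyz":[-0.43,-0.155,0],"dr":[0,0,0.265]}]'
python3 -m jog '[{"grip":0,"xyz":[0,0,0],"dr":[0,0,0]},{"grip":0,"xyz":[0,0,0],"dr":[0,0,0]}]'
python3 - <<'E'
from h import *
s=ctrl.get_state();im=ctrl.read_camera('wrist')[:,:,::-1].copy();cv2.imwrite('pics/wbar.png',im)
import pickle;pickle.dump(s,open('wbar.pkl','wb'))
C=cam('wrist',s);print(s['eef_pos'],s['dq'].round(3),s['qpos'],proj(C,[[.498,.318,.143]]))
E
```

```text
time: 2.7
eef_pos: [0.4978, 0.3212, 0.301]
tcp_rot: [0.758, -0.652, -0.001, -0.001]
contact_force: [-0.4, -1.4, -0.3]
opening: 0.996
time: 2.87
eef_pos: [0.4989, 0.3161, 0.301]
tcp_rot: [0.757, -0.653, 0.0, 0.001]
contact_force: [0.8, 0.5, 0.9]
opening: 0.999
[0.49890203 0.31609311 0.30101828] [-0.023 -0.013  0.011  0.004  0.     0.003] [ 3.93445369e-01  5.59081774e-02  1.71194867e+00 -9.15585403e-04
  1.37444568e+00  1.81797648e+00] [[316.33286634 186.26270107]]
```

View pics/wbar.png

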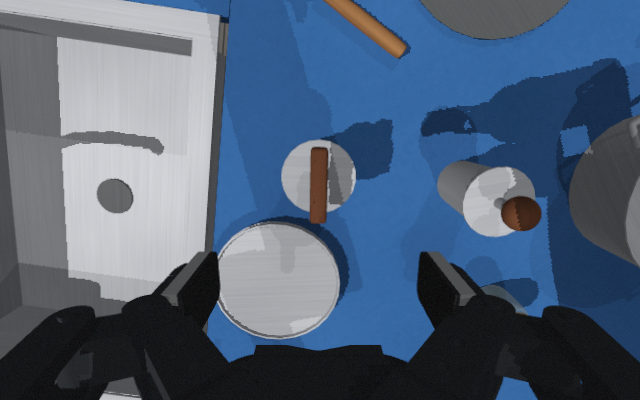

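The crossbar runs from about (319,148) to (318,222), nearly upright in the picture. The stopper is at (521,213), well to the right.

```bash
python3 - <<'E'
from h import *
import pickle
s=pickle.load(open('wbar.pkl','rb'));C=cam('wrist',s);im=cv2.imread('pics/wbar.png');i=im.astype(int)
m=(i[...,2]-i[...,0]>25);c=comps(m,(295,135,345,235));r=cv2.minAreaRect(c);print(r)
b=cv2.boxPoints(r)
for z in(.152,.143):
    P=plane(C,b,z);e=[np.linalg.norm(P[k]-P[(k+1)%4]) for k in range(4)];k=int(np.argmax(e));d=P[(k+1)%4]-P[k]
    print(z,'c',P.mean(0).round(4),np.round(e,4),'ang',np.degrees(np.arctan2(d[1],d[0])))
CT,CS=cam('top'),cam('scene')
print('tri3',tri([(C,r[0]),(CT,(177.07,216.06)),(CS,(399,102))]))
R=Ro.from_quat(s['tcp_rot']).as_matrix();print('toolx',np.degrees(np.arctan2(R[1,0],R[0,0])),'tilt',R[:,2])
z=cv2.resize(im[130:240,280:360],None,fx=5,fy=5,interpolation=0);cv2.polylines(z,[((b-[280,130])*5).astype(int)],True,(0,255,0));cv2.imwrite('pics/zbar.png',z)
for p in([.4985,.318,.143],):print('tool delta',R.T@(np.array(p)-s['eef_pos']))
E
```

```text
((318.09521484375, 185.0022735595703), (16.471521377563477, 74.31227111816406), 1.3639276027679443)
0.152 c [0.5003 0.3167 0.152 ] [0.0684 0.0144 0.0684 0.0153] ang -172.54857381951743
0.143 c [0.4984 0.3164 0.143 ] [0.0705 0.0148 0.0705 0.0157] ang -172.54857381951746
tri3 (array([0.49891061, 0.31682573, 0.14537789]), [np.float64(1.0127411574096772), np.float64(0.7907134438744836), np.float64(0.9543883058016226)])
toolx -81.60935367035849 tilt [-3.11301292e-04 -1.10149824e-03 -9.99999345e-01]
tool delta [-2.11015721e-03  4.54079287e-05  1.58016204e-01]
```

View pics/zbar.png

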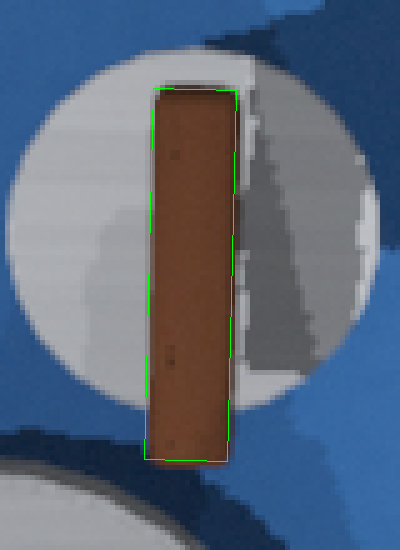

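The bar centre is (0.499, 0.317) and its axis is about 7.5°. The width at the top face comes out at 15 mm and the length at 68 to 70 mm, which fits. I'll go straight down 0.177 m so the grasp point is at z = 0.143.

```bash
python3 -m jog '[{"grip":0,"xyz":[0,0,0.03],"dr":[0,0,0.015]},{"grip":0,"xyz":[-0.001,0,0.06],"dr":[0,0,0.015]},{"grip":0,"xyz":[-0.001,0,0.09],"dr":[0,0,0.015]},{"grip":0,"xyz":[-0.001,0,0.12],"dr":[0,0,0.015]},{"grip":0,"xyz":[-0.001,0,0.14],"dr":[0,0,0.015]},{"grip":0,"xyz":[-0.001,0,0.155],"dr":[0,0,0.015]},{"grip":0,"xyz":[-0.001,0,0.168],"dr":[0,0,0.015]},{"grip":0,"xyz":[-0.001,0,0.176],"dr":[0,0,0.015]},{"grip":0,"xyz":[-0.001,0,0.176],"dr":[0,0,0.015]}]' 60
python3 - <<'E'
from h import *
s=ctrl.get_state();im=ctrl.read_camera('wrist')[:,:,::-1].copy();cv2.imwrite('pics/wg.png',im);print(s['eef_pos'],s['contact_force'])
E
```

```text
time: 3.67
eef_pos: [0.4977, 0.3168, 0.1236]
tcp_rot: [0.752, -0.659, -0.001, 0.001]
contact_force: [-0.3, 0.5, -0.3]
opening: 0.997
[0.49769522 0.31684409 0.12357251] [-0.29551435  0.48161292 -0.32372241]
```

View pics/wg.png

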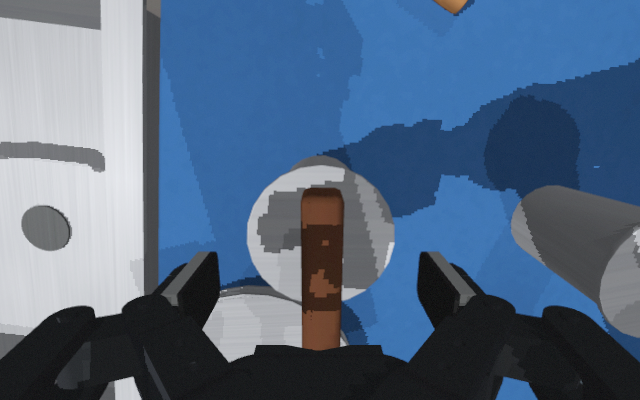

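The bar sits between the open pads (centre column about 322, pads at 218 and 418) and its axis lies along the pads. Now I'll close the gripper.

```bash
python3 -m jog '[{"grip":1,"xyz":[0,0,0],"dr":[0,0,0]},{"grip":1,"xyz":[0,0,0],"dr":[0,0,0]},{"grip":1,"xyz":[0,0,0],"dr":[0,0,0]},{"grip":1,"xyz":[0,0,0],"dr":[0,0,0]},{"grip":1,"xyz":[0,0,0],"dr":[0,0,0]},{"grip":1,"xyz":[0,0,0],"dr":[0,0,0]},{"grip":1,"xyz":[0,0,0],"dr":[0,0,0]},{"grip":1,"xyz":[0,0,0],"dr":[0,0,0]},{"grip":1,"xyz":[0,0,0],"dr":[0,0,0]},{"grip":1,"xyz":[0,0,0],"dr":[0,0,0]}]' 80
```

```text
time: 4.55
eef_pos: [0.4984, 0.3187, 0.1257]
tcp_rot: [0.752, -0.659, 0.0, -0.0]
contact_force: [-0.6, -0.2, 2.2]
opening: 0.167
```

The opening reads 0.167, about 14 mm, so the bar is held. Next I'll lift straight up.

```bash
python3 -m jog '[{"grip":1,"xyz":[0,0,-0.008],"dr":[0,0,0]},{"grip":1,"xyz":[0,0,-0.025],"dr":[0,0,0]},{"grip":1,"xyz":[0,0,-0.045],"dr":[0,0,0]},{"grip":1,"xyz":[0,0,-0.07],"dr":[0,0,0]},{"grip":1,"xyz":[0,0,-0.095],"dr":[0,0,0]},{"grip":1,"xyz":[0,0,-0.12],"dr":[0,0,0]},{"grip":1,"xyz":[0,0,-0.145],"dr":[0,0,0]},{"grip":1,"xyz":[0,0,-0.165],"dr":[0,0,0]},{"grip":1,"xyz":[0,0,-0.175],"dr":[0,0,0]},{"grip":1,"xyz":[0,0,-0.175],"dr":[0,0,0]}]'
python3 - <<'E'
from h import *
s=ctrl.get_state();print(s['eef_pos'],s['qpos'],s['contact_force'])
for n in('scene','top','wrist'):
    im=ctrl.read_camera(n)[:,:,::-1].copy();cv2.imwrite(f'pics/l_{n}.png',im)
import pickle;pickle.dump(s,open('l.pkl','wb'))
E
```

```text
time: 5.38
eef_pos: [0.499, 0.319, 0.3034]
tcp_rot: [0.752, -0.659, 0.001, -0.002]
contact_force: [0.4, 0.2, -1.5]
opening: 0.166
[0.49897512 0.31896425 0.30340938] [3.97534358e-01 5.50245053e-02 1.70858884e+00 5.97234988e-05
 1.37299213e+00 1.83542746e+00] [ 0.40588527  0.2402266  -1.47384643]
```

View pics/l_scene.png

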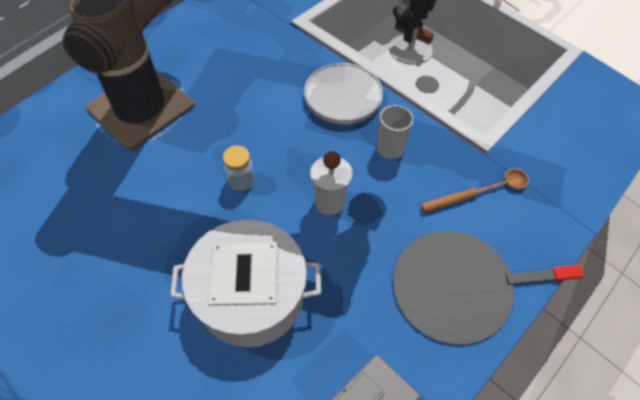

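View pics/l_wrist.png

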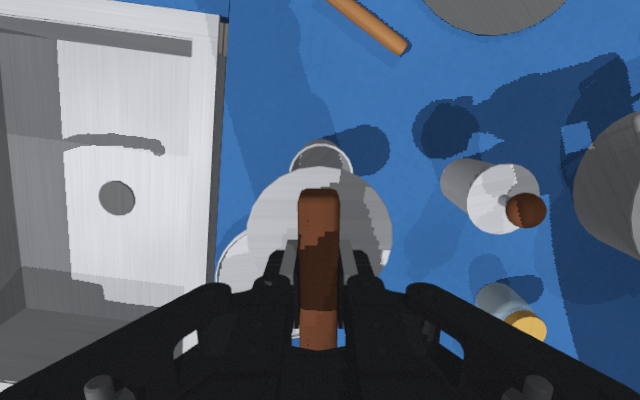

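View pics/l_top.png

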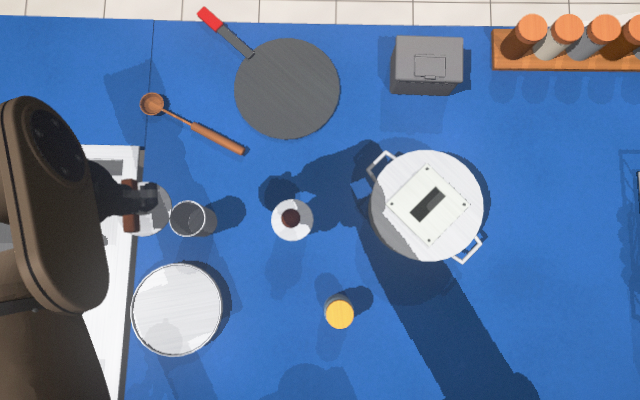

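The lifter is out of the tumbler and held, with its collar at about (320,230) in the wrist picture. The stopper hasn't moved: its knob is still at (331,160) in scene and (290,218) in top. From the collar circle I'll work out where the lifter axis sits in the tool frame.

```bash
python3 - <<'E'
from h import *
from scipy.optimize import least_squares
c=ctrl.get_calibration('wrist');H=c['hand_eye'];C=(c['mtx'],np.array([c['k1'],0,0,0.]),H[:3,:3],H[:3,3])
im=cv2.imread('pics/l_wrist.png').astype(int)
blue=(im[...,0]-im[...,2]>35)
pts=[]
for y in range(195,236,4):
    x=300-35
    while not blue[y,x]:x-=1
    pts.append((x+.5,y))
for y in range(195,252,4):
    x=355
    while not blue[y,x]:x+=1
    pts.append((x-.5,y))
pts=np.array(pts,float);print(pts[::4].tolist())
for z in(.0163,.0203,.0243):
    P=plane(C,pts,z)[:,:2]
    f=least_squares(lambda q:np.hypot(*(P-q[:2]).T)-q[2],[0,0,.039]);g=least_squares(lambda q:np.hypot(*(P-q[:2]).T)-.039,[0,0])
    print(z,'free',f.x.round(4),'rms',np.sqrt(2*f.cost/len(P)).round(5),'r=39',g.x.round(4))
# bar top edges
m=(im[...,2]-im[...,0]>25);k=comps(m,(290,180,350,215));print(cv2.boundingRect(k))
R=plane(C,[(298.5,200),(339.5,200),(298.5,192),(339.5,192),(319,189)],-.0187-.009);print('bar top',R.round(4))
E
```

```text
[[259.5, 195.0], [250.5, 211.0], [246.5, 227.0], [380.5, 199.0], [388.5, 215.0], [391.5, 231.0], [390.5, 247.0]]
0.0163 free [-0.0007 -0.0016  0.038 ] rms 0.00077 r=39 [-0.0009  0.0006]
0.0203 free [-0.0007  0.      0.0389] rms 0.00078 r=39 [-0.0007  0.0002]
0.0243 free [-0.0007  0.0016  0.0399] rms 0.0008 r=39 [-0.0005 -0.0003]
(298, 189, 42, 26)
bar top [[-0.0078 -0.035  -0.0277]
 [ 0.007  -0.035  -0.0277]
 [-0.0077 -0.0379 -0.0277]
 [ 0.0069 -0.0379 -0.0277]
 [-0.0004 -0.039  -0.0277]]
```

The lifter axis is within 1 mm of the tool axis, and the fitted collar radius is 38.9 mm against the true 39, so the lifter sits at the expected height in the grip. Now I'll carry it to the slot, turning +0.903 rad about tool z.

```bash
python3 -m jog '[{"grip":1,"xyz":[0.015,0.001,0],"dr":[0,0,0.05]},{"grip":1,"xyz":[0.045,0.003,0],"dr":[0,0,0.13]},{"grip":1,"xyz":[0.085,0.005,0],"dr":[0,0,0.21]},{"grip":1,"xyz":[0.125,0.007,0],"dr":[0,0,0.3]},{"grip":1,"xyz":[0.165,0.009,0],"dr":[0,0,0.39]},{"grip":1,"xyz":[0.205,0.011,0],"dr":[0,0,0.48]},{"grip":1,"xyz":[0.245,0.013,0],"dr":[0,0,0.57]},{"grip":1,"xyz":[0.285,0.015,0],"dr":[0,0,0.66]},{"grip":1,"xyz":[0.325,0.017,0],"dr":[0,0,0.74]},{"grip":1,"xyz":[0.365,0.019,0],"dr":[0,0,0.81]},{"grip":1,"xyz":[0.4,0.021,0],"dr":[0,0,0.86]},{"grip":1,"xyz":[0.425,0.022,0],"dr":[0,0,0.903]}]'
python3 - <<'E'
from h import *
s=ctrl.get_state();R=Ro.from_quat(s['tcp_rot']).as_matrix();print(s['qpos'],'toolx',np.degrees(np.arctan2(R[1,0],R[0,0])),R.T@(np.array([.5345,-.1285,.30])-s['eef_pos']))
E
```

```text
time: 6.53
eef_pos: [0.5315, -0.1084, 0.2977]
tcp_rot: [-0.388, 0.922, 0.001, -0.002]
contact_force: [0.5, 0.7, -1.2]
opening: 0.169
[-3.87952900e-01 -5.09093262e-02  1.82501510e+00 -8.07197610e-04
  1.37157177e+00  1.95788864e+00] toolx -134.39734695166757 [ 0.01224487 -0.01621127 -0.00237062]
```

```bash
python3 -m jog '[{"grip":1,"xyz":[0.008,-0.01,0],"dr":[0,0,0]},{"grip":1,"xyz":[0.0122,-0.0162,0.02],"dr":[0,0,0]},{"grip":1,"xyz":[0.0122,-0.0162,0.05],"dr":[0,0,0]},{"grip":1,"xyz":[0.0122,-0.0162,0.08],"dr":[0,0,0]},{"grip":1,"xyz":[0.0122,-0.0162,0.1],"dr":[0,0,0]},{"grip":1,"xyz":[0.0122,-0.0162,0.115],"dr":[0,0,0]},{"grip":1,"xyz":[0.0122,-0.0162,0.12],"dr":[0,0,0]},{"grip":1,"xyz":[0.0122,-0.0162,0.12],"dr":[0,0,0]},{"grip":1,"xyz":[0.0122,-0.0162,0.12],"dr":[0,0,0]}]'
python3 - <<'E'
from h import *
s=ctrl.get_state();R=Ro.from_quat(s['tcp_rot']).as_matrix();print(s['eef_pos'],s['dq'].round(3),'toolx',np.degrees(np.arctan2(R[1,0],R[0,0])),R[:,2],R.T@(np.array([.5345,-.1285,.128])-s['eef_pos']))
for n in('scene','top','wrist'):
    im=ctrl.read_camera(n)[:,:,::-1].copy();cv2.imwrite(f'pics/a_{n}.png',im)
    if n=='scene': cv2.imwrite('pics/a_scz.png',cv2.resize(im[170:350,150:350],None,fx=3,fy=3,interpolation=2))
E
```

```text
time: 7.28
eef_pos: [0.5358, -0.1252, 0.1803]
tcp_rot: [-0.39, 0.921, 0.0, -0.0]
contact_force: [0.5, -0.5, -0.2]
opening: 0.17
[ 0.53581712 -0.12518133  0.18028411] [-0.002 -0.02  -0.028 -0.002 -0.003  0.001] toolx -134.06697529545758 [-4.60594724e-04  4.24927787e-04 -9.99999804e-01] [ 0.00329982 -0.0013945   0.05228329]
```

View pics/a_scz.png

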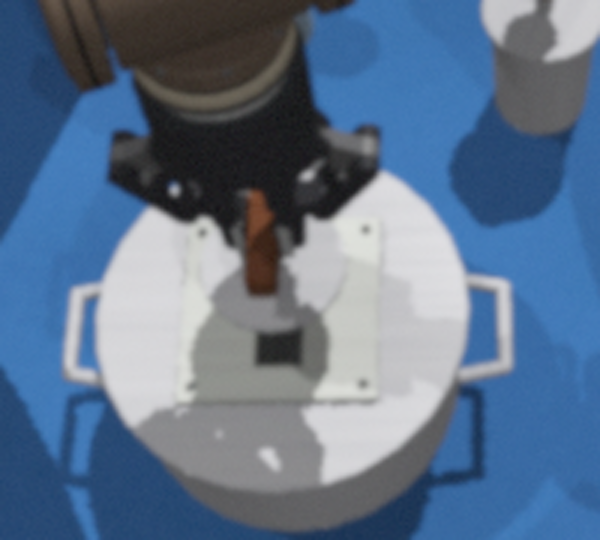

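View pics/a_wrist.png

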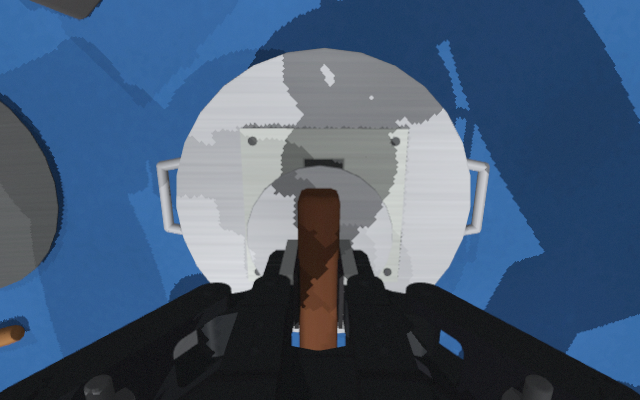

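View pics/a_top.png

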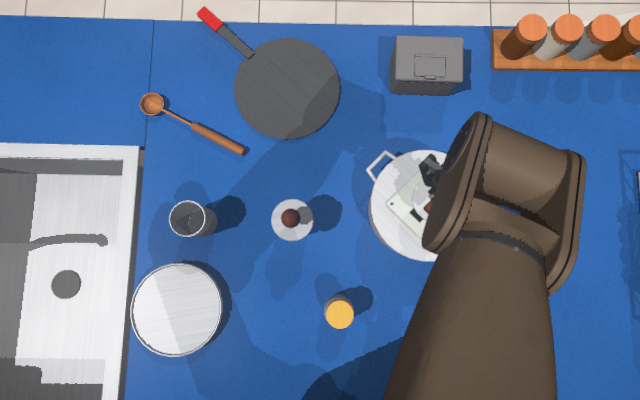

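The far end of the slot shows in the wrist picture at columns 304 to 344, row 159, square to the bar. I'll use it to check the remaining offset directly in the tool frame.

```bash
python3 - <<'E'
from h import *
c=ctrl.get_calibration('wrist');H=c['hand_eye'];C=(c['mtx'],np.array([c['k1'],0,0,0.]),H[:3,:3],H[:3,3])
im=cv2.imread('pics/a_wrist.png');z=cv2.resize(im[145:215,270:370],None,fx=7,fy=7,interpolation=0);cv2.imwrite('pics/za.png',z)
k=comps(im.max(2)<75,(295,150,352,170));r=cv2.boundingRect(k);print(r)
x,y,w,h=r
print(plane(C,[(x-.5,y),(x+w-.5,y),(x+w/2-.5,y-.5)],.1803-.104).round(4))
E
```

```text
(304, 159, 39, 10)
[[-0.0098 -0.0354  0.0763]
 [ 0.016  -0.0354  0.0763]
 [ 0.0031 -0.0357  0.0763]]
```

View pics/za.png

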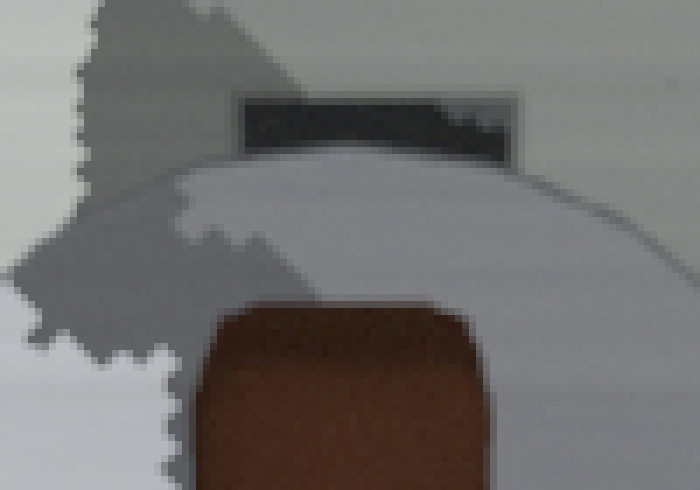

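Both measurements agree: the slot centre is 3.1 to 3.3 mm off in tool x and about 1 mm off in y, against 8 mm of play. I'll correct that and lower the lifter.

```bash
python3 -m jog '[{"grip":1,"xyz":[0.0037,-0.001,0],"dr":[0,0,0]},{"grip":1,"xyz":[0.0037,-0.001,0.008],"dr":[0,0,0]},{"grip":1,"xyz":[0.0037,-0.001,0.016],"dr":[0,0,0]},{"grip":1,"xyz":[0.0037,-0.001,0.024],"dr":[0,0,0]},{"grip":1,"xyz":[0.0037,-0.001,0.032],"dr":[0,0,0]},{"grip":1,"xyz":[0.0037,-0.001,0.039],"dr":[0,0,0]},{"grip":1,"xyz":[0.0037,-0.001,0.044],"dr":[0,0,0]},{"grip":1,"xyz":[0.0037,-0.001,0.047],"dr":[0,0,0]},{"grip":1,"xyz":[0.0037,-0.001,0.047],"dr":[0,0,0]}]'
```

```text
time: 8.18
eef_pos: [0.5334, -0.1288, 0.1322]
tcp_rot: [-0.39, 0.921, 0.001, -0.001]
contact_force: [-0.3, -0.2, -1.8]
opening: 0.173
```

The foot went down without contact. I'll ease down in small steps until the collar touches.

```bash
python3 -m jog '[{"grip":1,"xyz":[0,0,0.001],"dr":[0,0,0]},{"grip":1,"xyz":[0,0,0.002],"dr":[0,0,0]},{"grip":1,"xyz":[0,0,0.003],"dr":[0,0,0]},{"grip":1,"xyz":[0,0,0.003],"dr":[0,0,0]}]'; python3 -m jog '[{"grip":1,"xyz":[0,0,0.001],"dr":[0,0,0]},{"grip":1,"xyz":[0,0,0.001],"dr":[0,0,0]}]'
```

```text
time: 8.52
eef_pos: [0.534, -0.1291, 0.1305]
tcp_rot: [-0.39, 0.921, -0.0, 0.0]
contact_force: [-0.1, -0.2, -1.7]
opening: 0.169
time: 8.68
eef_pos: [0.5341, -0.1292, 0.1298]
tcp_rot: [-0.39, 0.921, -0.0, 0.0]
contact_force: [-0.5, 0.3, 0.1]
opening: 0.171
```

```bash
python3 -m jog '[{"grip":1,"xyz":[0,0,0.001],"dr":[0,0,0]},{"grip":1,"xyz":[0,0,0.001],"dr":[0,0,0]}]';python3 - <<'E'
from h import *
s=ctrl.get_state()
print(s['eef_pos'],s['contact_force'],s['wrist_torque'])
for n in('scene','wrist'):
    im=ctrl.read_camera(n)[:,:,::-1].copy();cv2.imwrite(f'pics/b_{n}.png',im)
    if n=='scene': cv2.imwrite('pics/b_scz.png',cv2.resize(im[170:350,150:350],None,fx=3,fy=3,interpolation=2))
E
```

```text
time: 8.85
eef_pos: [0.5341, -0.1293, 0.1297]
tcp_rot: [-0.39, 0.921, -0.0, 0.0]
contact_force: [-2.5, -0.0, 4.9]
opening: 0.172
[ 0.53414624 -0.1293215   0.12969575] [-2.52636515e+00 -1.31747732e-03  4.87780558e+00] [0.11311195 0.41040589 0.04162775]
```

View pics/b_scz.png

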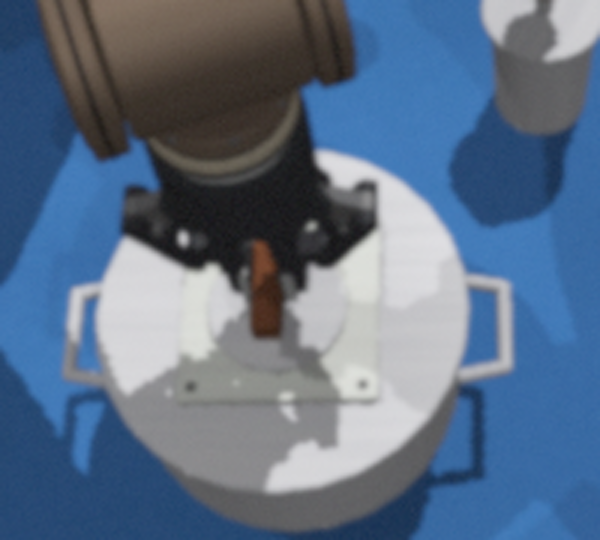

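View pics/b_wrist.png

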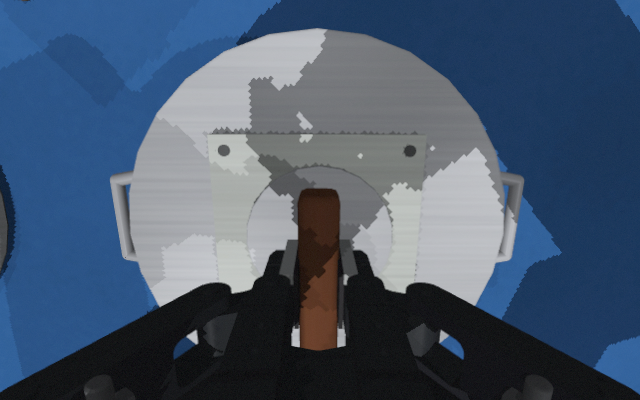

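The collar is on the lid: about 5 N up, flat on the plate, and no slot visible around it. Now the quarter turn (tool z, -1.57 rad in two parts), with the pressure eased by 1 mm.

```bash
python3 -m jog '[{"grip":1,"xyz":[0,0,-0.001],"dr":[0,0,0]},{"grip":1,"xyz":[0,0,-0.001],"dr":[0,0,-0.03]},{"grip":1,"xyz":[0,0,-0.001],"dr":[0,0,-0.1]},{"grip":1,"xyz":[0,0,-0.001],"dr":[0,0,-0.19]},{"grip":1,"xyz":[0,0,-0.001],"dr":[0,0,-0.28]},{"grip":1,"xyz":[0,0,-0.001],"dr":[0,0,-0.37]},{"grip":1,"xyz":[0,0,-0.001],"dr":[0,0,-0.46]},{"grip":1,"xyz":[0,0,-0.001],"dr":[0,0,-0.55]},{"grip":1,"xyz":[0,0,-0.001],"dr":[0,0,-0.64]},{"grip":1,"xyz":[0,0,-0.001],"dr":[0,0,-0.71]},{"grip":1,"xyz":[0,0,-0.001],"dr":[0,0,-0.76]},{"grip":1,"xyz":[0,0,-0.001],"dr":[0,0,-0.785]}]'
```

```text
time: 9.95
eef_pos: [0.5349, -0.1291, 0.1298]
tcp_rot: [0.713, -0.701, 0.001, -0.001]
contact_force: [1.2, 0.9, 0.4]
opening: 0.171
```

```bash
python3 -m jog '[{"grip":1,"xyz":[0,0,0],"dr":[0,0,-0.03]},{"grip":1,"xyz":[0,0,0],"dr":[0,0,-0.1]},{"grip":1,"xyz":[0,0,0],"dr":[0,0,-0.19]},{"grip":1,"xyz":[0,0,0],"dr":[0,0,-0.28]},{"grip":1,"xyz":[0,0,0],"dr":[0,0,-0.37]},{"grip":1,"xyz":[0,0,0],"dr":[0,0,-0.46]},{"grip":1,"xyz":[0,0,0],"dr":[0,0,-0.55]},{"grip":1,"xyz":[0,0,0],"dr":[0,0,-0.64]},{"grip":1,"xyz":[0,0,0],"dr":[0,0,-0.71]},{"grip":1,"xyz":[0,0,0],"dr":[0,0,-0.76]},{"grip":1,"xyz":[0,0,0],"dr":[0,0,-0.785]},{"grip":1,"xyz":[0,0,0],"dr":[0,0,-0.785]}]'
python3 - <<'E'
from h import *
s=ctrl.get_state();R=Ro.from_quat(s['tcp_rot']).as_matrix();print('toolx',np.degrees(np.arctan2(R[1,0],R[0,0])),s['contact_force'],s['wrist_torque'])
for n in('scene','wrist'):
    im=ctrl.read_camera(n)[:,:,::-1].copy();cv2.imwrite(f'pics/c_{n}.png',im)
    if n=='scene': cv2.imwrite('pics/c_scz.png',cv2.resize(im[170:350,150:350],None,fx=3,fy=3,interpolation=2))
E
```

```text
time: 10.95
eef_pos: [0.5346, -0.1288, 0.1298]
tcp_rot: [0.927, -0.376, 0.001, -0.001]
contact_force: [0.7, 1.5, 2.0]
opening: 0.168
toolx -44.18105488280714 [0.70654672 1.47438102 1.96014308] [ 0.26927    -0.14807533 -0.02731885]
```

View pics/c_scz.png

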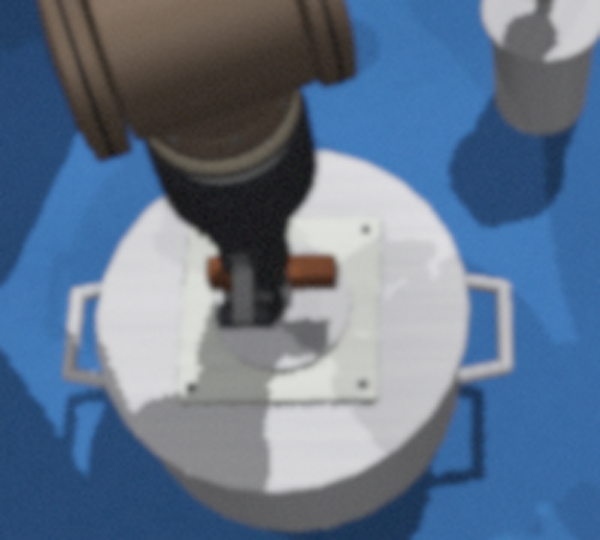

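View pics/c_wrist.png

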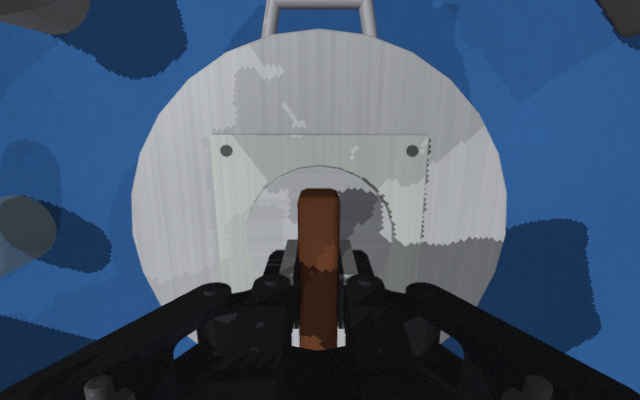

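The crossbar is now square across the slot (tool x at -44.2°, bar at 45.8°) and the collar is flat. Next I'll release in place, then retreat straight up.

```bash
python3 -m jog '[{"grip":0.6,"xyz":[0,0,0],"dr":[0,0,0]},{"grip":0.5,"xyz":[0,0,0],"dr":[0,0,0]},{"grip":0.3,"xyz":[0,0,0],"dr":[0,0,0]},{"grip":0,"xyz":[0,0,0],"dr":[0,0,0]},{"grip":0,"xyz":[0,0,0],"dr":[0,0,0]},{"grip":0,"xyz":[0,0,0],"dr":[0,0,0]},{"grip":0,"xyz":[0,0,0],"dr":[0,0,0]},{"grip":0,"xyz":[0,0,0],"dr":[0,0,0]},{"grip":0,"xyz":[0,0,0],"dr":[0,0,0]},{"grip":0,"xyz":[0,0,0],"dr":[0,0,0]}]'
python3 -m jog '[{"grip":0,"xyz":[0,0,-0.01],"dr":[0,0,0]},{"grip":0,"xyz":[0,0,-0.025],"dr":[0,0,0]},{"grip":0,"xyz":[0,0,-0.05],"dr":[0,0,0]},{"grip":0,"xyz":[0,0,-0.08],"dr":[0,0,0]},{"grip":0,"xyz":[0,0,-0.11],"dr":[0,0,0]},{"grip":0,"xyz":[0,0,-0.14],"dr":[0,0,0]},{"grip":0,"xyz":[0,0,-0.16],"dr":[0,0,0]},{"grip":0,"xyz":[0,0,-0.17],"dr":[0,0,0]},{"grip":0,"xyz":[0,0,-0.17],"dr":[0,0,0]},{"grip":0,"xyz":[0,0,-0.17],"dr":[0,0,0]}]'
python3 - <<'E'
from h import *
import pickle
s=ctrl.get_state();pickle.dump(s,open('d.pkl','wb'))
for n in('wrist','scene','top'):
    im=ctrl.read_camera(n)[:,:,::-1].copy();cv2.imwrite(f'pics/d_{n}.png',im)
    if n=='scene': cv2.imwrite('pics/d_scz.png',cv2.resize(im[170:350,150:350],None,fx=3,fy=3,interpolation=2))
E
```

```text
time: 11.88
eef_pos: [0.5339, -0.1291, 0.1293]
tcp_rot: [0.927, -0.376, 0.0, -0.0]
contact_force: [-0.1, -0.4, -0.2]
opening: 0.999
time: 12.72
eef_pos: [0.5337, -0.129, 0.2992]
tcp_rot: [0.927, -0.376, 0.0, -0.0]
contact_force: [-0.2, -0.1, -0.6]
opening: 0.997
```

View pics/d_wrist.png

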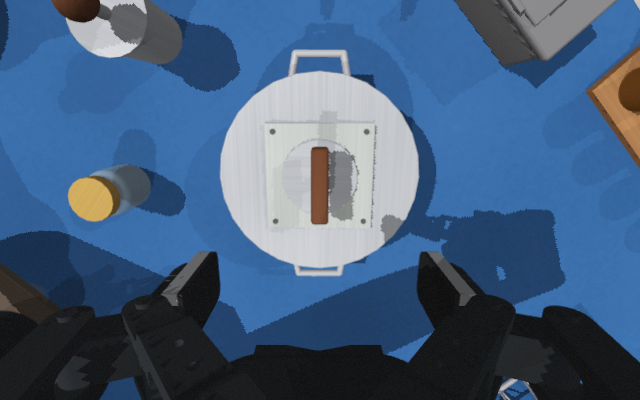

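View pics/d_scz.png

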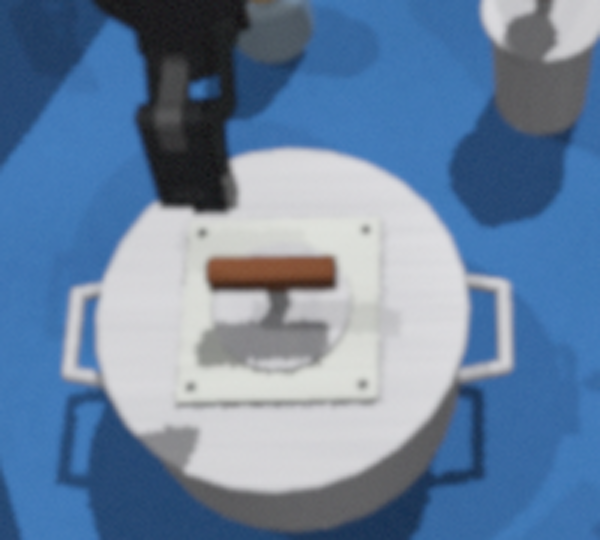

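View pics/d_top.png

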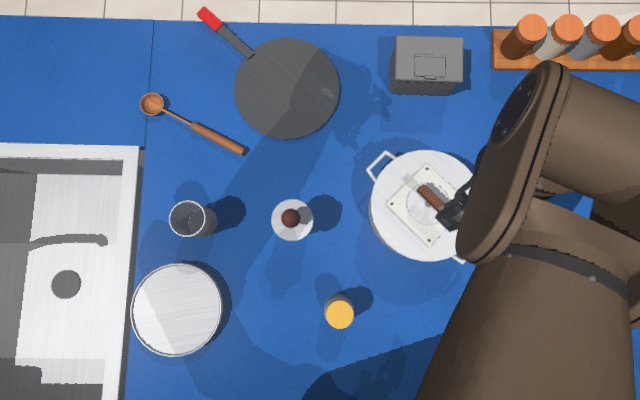

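The lifter stands free on the lid at (319,185) in the wrist picture, with the collar flat, and the gripper is clear. I'll do one last numeric check of the bar's position, height and angle, and of the stopper.

```bash
python3 - <<'E'
from h import *
import pickle
s=pickle.load(open('d.pkl','rb'));C=cam('wrist',s);CS=cam('scene')
W=cv2.imread('pics/d_wrist.png').astype(int);S=cv2.imread('pics/d_scene.png').astype(int);T=cv2.imread('pics/d_top.png').astype(int);T0=cv2.imread('pics/top0.png').astype(int);S0=cv2.imread('pics/scene0.png').astype(int)
w=lambda i:i[...,2]-i[...,0]>20
a=cv2.minAreaRect(comps(w(W),(295,135,345,235)));b=cv2.minAreaRect(comps(w(S)&(S[...,2]<190),(210,248,270,275)))
print(a,b,'tri',tri([(C,a[0]),(CS,b[0])]))
P=plane(C,cv2.boxPoints(a),.1515);e=[np.linalg.norm(P[k]-P[(k+1)%4]) for k in range(4)];k=int(np.argmax(e));d=P[(k+1)%4]-P[k]
print(P.mean(0),np.round(e,4),'ang',np.degrees(np.arctan2(d[1],d[0])))
for i,j,r in((T0,T,(275,203,305,233)),(S0,S,(318,148,345,172))): print('knob',[cv2.minAreaRect(comps(w(q)&(q[...,2]<180),r))[0] for q in(i,j)])
print(s['time'],s['contact_force'],s['dq'].round(3))
E
```

```text
((319.5, 185.0), (76.0, 17.0), 90.0) ((240.0, 260.5), (11.0, 42.0), 90.0) tri (array([ 0.53551338, -0.12778448,  0.15039764]), [np.float64(0.9846496968177207), np.float64(0.9846496968178398)])
[ 0.53573489 -0.1277397   0.1515    ] [0.0148 0.0696 0.0157 0.0696] ang -133.70530031835676
knob [(288.0, 218.0), (288.0, 218.0)]
knob [(331.7500305175781, 159.25), (331.7500305175781, 159.25)]
12.7167 [-0.2290557  -0.12284067 -0.59816014] [-0.     0.026  0.041 -0.    -0.002 -0.   ]
```

```bash
python3 -c "
from plant import ctrl
print(ctrl.sign_off())"
```

```text
the job is handed in; nothing more can be done
None
```

The job is handed in, and by my last checks the lifter is locked in the slot. I lifted it out of its tumbler by the crossbar and lowered its T-foot through the slot until the collar touched the lid. I then turned it 90° in the grip, released it and backed straight up.

**Last checks, at 12.7 s of the 43 s:**
- **Crossbar position:** it is centred within about 1.5 mm of the slot. Its axis is at 46.3° against the slot's -44.2°, so it is square to within about 1°.
- **Height:** two camera views put the visible bar at about z = 0.150. That is between its expected centre (0.147) and top (0.156), so the collar is down, and it looks flat on the plate.
- **Stopper:** the knob is at exactly the same pixels as at the start in both the top and scene pictures.
- **Robot:** the gripper is open about 17 cm above where it let go, with no contact force beyond noise.

**Disagreements:** none of the checks failed. The only mismatches were 1–2 mm between camera views and 1–2° between bar angle readings. When the collar touched the lid, the tool was about 1.5 mm higher than the nominal height, within the calibration's accuracy.

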